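Vent the egg steamer and hold its stuck lid ajar

ROBOT

A 6-joint arm with a two-finger parallel gripper is mounted at the origin on the work surface. World frame = base frame: x ahead of the robot, y to its left, z up, the work surface at z = 0. Lengths are in m, angles in rad, forces in N, time in s.
With the tool pointing down it reaches from about 0.35 to 0.775 m from the base axis. Payload 7.3 kg.
Tool frame: the origin (TCP) lies at the very end of the fingers, on their centre line; the grasp point (between the pads) lies grip_point_offset behind it (grip_point_offset is the distance from the TCP to the grasp point, in m); z points along the fingers, y is the direction in which the jaws open and shut (so a half turn about z gives the same grasp; the last joint's range is limited). The gripper opens to 92 mm and grips with 3 to 60 N. Pads are 19 mm wide; open, the fingers measure 130 mm over their backs; the gripper's body (75 mm by 190 mm) begins 47 mm behind the grasp point.
Start: joints at [1.165, 0.342, 1.524, -0, 1.275, -0.146], TCP at [0.135, 0.507, 0.227] pointing down, gripper open.
Joint ranges: [-2.53, 2.53], [-0.77, 2.02], [0.04, 2.7], [-1, 4.14], [0.28, 2.66], [-3.11, 3.11]. Speed limits (rad/s): [2.57, 2.57, 3.14, 3.14, 3.14, 3.14].

INTERFACE

Orientations are given as [roll, pitch, yaw] about the fixed x, y, z axes, in that order (R = Rz(yaw) Ry(pitch) Rx(roll)).
In Python, from cell import * gives the robot as it stands.
- The arm moves only by the shell command python3 -m inch 'ROWS' [OPENING] [FORCE]. ROWS is JSON, a list that holds one entry, the list of rows, each a list of 4 numbers: the shift along the tool's x, y, z in mm, then the turn about the tool's z in rad. In form: [[[x, y, z, roll], ...]]. A call has 1 to 10 rows; each row shifts and turns the commanded pose from where the row before left it, along the tool's axes as they then stand; what a row does not reach is not made up. A row lasts 1/8 s, in which the tool goes at most 62.5 mm and 10.7 degrees, less where a joint would pass 70% of its speed; a pose out of reach is approached as far as the arm can. A call with a gripper value outside its range is refused whole. OPENING is the closure, from -1 (fully open) to 1 (shut), set as the call begins (- or left out, the last holds). The fingers move at their own pace and stop on an object; FORCE is the grip in N (left out, the last holds). Time passes only in rows, so rows that do not move let the fingers close. It gives the time, the measured TCP pose, the force and the opening at its end, in the units of the state.
- observe(): the state, without advancing time (a new reading comes with each control period).
- read_camera(name): name is "scene" or "top" or "wrist"; returns a dict with "img" (384x512x3 uint8, blue, green, red), "fx", "fy", "cx", "cy" (pixels), "eye" and "rotation" of the camera in the world; the wrist camera has in their place "T_tool_cam" (4x4, takes a point from camera to tool coordinates, whose origin is the TCP and whose axes are the flange's). Camera axes: x right, y down, z forward; pixel columns grow to the right and rows downward; lengths in m; the calibration is good to about 2 mm. A picture is of the moment at which its call begins: read the wrist's pose just before it. There is no depth.
- hand_in(): hands the job in, once; it reports no verdict.
Trained networks look in the newest picture that a camera, given by its name, has taken for a name from the list of things; names that differ only in an ending like _2 or _b are one class to them, and where a whole thing is asked for, a point or a joint stands for the part that bears it (a point fixed in the world has none). Each returns a list of dicts, best first, with "conf" (0 to 1); they miss things now and then, are a little off and sometimes report something else, mostly with a low value. They report only what shows in the picture. A call takes as long as a camera call. They do not tell look-alikes from the thing itself.
- boxes_of(camera, label): "at" ([row, column] in pixels, amid what is visible of it).
- place_of(camera, label): "at" ([row, column] in pixels: a listed point, or the origin of a listed thing).
The state is a dict: "time": time; "qpos": joint angles; "qvel": joint speeds; "joint_efforts": joint torques, N m; "tool_pos": TCP position; "tool_rot": TCP orientation; "contact_force": force on the tool from outside, world axes, zero at the start; "torque": the same for the moment, N m; "opening": finger opening in m.
Only numpy, scipy, OpenCV 4.12 (cv2) and the standard library are available. Lean on these libraries where they do the work, as an engineer would, in place of code of your own. Each camera call takes 0.05 s, during which the arm holds its last target. There are 200 camera calls.

TASK

Vent and open the tabletop steamer that holds the egg cups: pick up the mouth-down steel cup and, using it as a steam shield, press it (still mouth down) onto the red vent pad until the pad is fully down, keep it down for a second, then stand the cup mouth down on its blue mat again and let go of it. Then take the lid by its black bar handle, pull it straight up until it breaks free of its sticky gasket, and hold it just open, level over the tub and raised about 3 cm, without ever lifting it high; finish while still holding it there by the handle. Press the pad only with the cup, and leave the other things on the table where they are.

Things in the scene. Friction and masses are not known exactly. Their poses are not given: they have to be found in the camera images.
- steamer: Steel tabletop steamer, fixed to the table: open tub 260 (x) x 280 (y) x 130 mm high with a glass lid on top, and a grey console 124 mm wide and 90 mm high along its right (-y) side. Origin on the table under the tub's centre; its +x points from the handle side to the hinge side, z up. It may stand turned by up to 0.2 rad either way.
- vent_pad_top (a point): Centre of the flat top of the red round vent pad (76 mm across) on the console, 118 mm above the table when up. It moves straight down with the pad.
- vent_pad (a joint): Travel of the sprung vent pad in m: 0 up, 0.010 fully down against its stop, where it stands 6 mm proud of the console. It starts to move at about 3 N and takes about 9 N to be fully down, and springs back when let go.
- lid: Loose glass lid in a steel frame, 268 (x) x 290 (y) x 18 mm, about 0.4 kg, closing the tub. Origin at the centre of its underside, axes parallel to the steamer's. Shut, it lies on the tub's rim with its origin 130 mm above the table, over the steamer's origin. Tongues under its left and right sides reach 35 mm down into the tub.
- seat (a point): Centre of the tub's rim plane, 130 mm above the table, where the lid's origin lies when shut. The gasket sticks: a straight pull up at the handle must build up to some 10 to 20 N within the first 2 to 5 mm, then the seal lets go suddenly; from 20 mm up only the lid's weight of about 4 N is left. Let go, the lid drops back onto the gasket or rim.
- lid_handle (a point): Middle of the lid's black bar handle: a round bar 14 mm in diameter and 150 mm long, on posts 12 mm thick standing 68 mm either side of the middle, lying along the steamer's y over the middle of the lid; its axis is 45 mm above the lid's top face, 63 mm above the lid's origin and 193 mm above the table when the lid is shut. It can be gripped from above with the fingers in front of and behind it.
- cup_mid (a point): Centre, half-way up, of the loose steel cup that stands mouth down on its mat: 85 mm high, 56 mm across at the mouth (below) and 52 mm at the closed top, 160 g or so. Its own z points up while it stands mouth down.
- cup_mat: Blue round mat, fixed, 110 mm across and 4 mm thick, where the cup stands at the start and must stand again. Origin at the centre of its underside, on the table.
- trivet: Square cork trivet, fixed, 110 x 110 x 8 mm, under the jug; it and the blue mat may have changed sides. Origin at the centre of its underside.
- jug: Clear measuring jug with a handle, 84 mm across and 100 mm high, on the cork trivet; leave alone. Origin at the centre of its underside.
- foil_a: Empty aluminium egg cup, 68 mm across, 42 mm high, near one front corner of the steamer; leave alone. Origin at the centre of its underside.
- foil_b: A second such aluminium cup; leave alone. Origin at the centre of its underside.
- spatula: Spatula with a wooden handle, lying on the table to the left of the steamer; leave alone.
- jar: Jar with a green cap, 66 mm across, 100 mm high; leave alone. Origin at the centre of its underside.
- bottle: Amber bottle, 62 mm across, 200 mm high; leave alone. Origin at the centre of its underside.
There are look-alikes about, which are no part of the job. Leave any yellow look-alike of the part that bears cup_mid alone.

How it is judged:
On the way, in this order (a step that is already met when the one before it is completed fails the run):
1. the cup, upright as it stood (mouth down), presses the vent pad fully down for at least 0.6 s, lid still shut (value of joint vent_pad above 0.0085 m and contact force between cup and vent_pad above 3 N and angle between cup_mid's own z axis and vertical below 0.2 rad and z of lid in the frame of steamer below 0.138 m), for 0.6 s.
2. the cup stands mouth down on the blue mat again, let go, lid still shut (horizontal distance between cup_mid and cup_mat below 0.035 m and angle between cup_mid's own z axis and vertical below 0.1 rad and z of cup_mid in the frame of cup_mat below 0.052 m and contact force between cup and the fingers below 0.2 N and z of lid in the frame of steamer below 0.138 m), for 0.2 s.
3. the lid is broken free of its gasket (z of lid in the frame of steamer above 0.149 m), for 0.1 s.
At the end, for the whole second after the job is handed in: the fingers alone hold the lid by its handle, still, level within 0.15 rad, 20 to 50 mm above its seat and within 30 mm of centred; the cup stands mouth down, let go, its centre within 35 mm of the blue mat's; the vent pad is up again (under 3 mm) (z of lid in the frame of steamer between 0.15 and 0.18 m and linear speed of lid below 0.02 m/s and angle between lid's own z axis and vertical below 0.15 rad and horizontal distance between lid and steamer below 0.03 m and contact force between lid and steamer below 1 N and contact force between lid and the fingers above 1 N and horizontal distance between the grasp point and lid_handle below 0.08 m and horizontal distance between cup_mid and cup_mat below 0.035 m and angle between cup_mid's own z axis and vertical below 0.1 rad and z of cup_mid in the frame of cup_mat below 0.052 m and contact force between cup and the fingers below 0.2 N and value of joint vent_pad below 0.003 m); the arm keeps its last pose, push and grip.
It fails at once if the lid is lifted more than 90 mm above its seat (z of lid in the frame of steamer above 0.22 m).
It fails at once if the vent pad is pressed with the fingers instead of the cup (contact force between vent_pad and the fingers above 2 N).
It fails at once if another thing on the table is pushed more than 30 mm (distance of any of jug, foil_a, foil_b, spatula, jar, bottle from where it was at the start of the episode above 0.03 m).
It fails at once if another thing on the table is knocked over (angle between any of jug, foil_a, foil_b, jar, bottle's own z axis and vertical above 0.5 rad).
It also fails if it takes over 64 s, if anything falls off the work surface, if the arm or the gripper's body presses on something with over 40 N, if the wrist force passes 120 N, or if a joint passes its speed limit or range.

## Working session

There is one attempt and no reset: what is moved stays moved. The work goes in short steps, Python scripts to look and compute and a shell command to move; the robot and the scene stay as the last step left them, time stands still between calls to the robot, and variables do not carry over. Pictures are saved under pics/ and viewed, about 8 in all and at most 12, crops included, and the job is handed in when it is done.

```bash
mkdir -p pics; ls
cat > h.py <<'E'
from cell import *
import numpy as np, cv2
from scipy.spatial.transform import Rotation as R
def cam(name):
    s=observe(); c=read_camera(name)
    if 'T_tool_cam' in c:
        T=np.eye(4); T[:3,:3]=R.from_euler('xyz',s['tool_rot']).as_matrix(); T[:3,3]=s['tool_pos']
        T=T@np.array(c['T_tool_cam']); c['eye']=T[:3,3]; c['rotation']=T[:3,:3]
    return c
def ray(c,at,z):
    d=np.array(c['rotation'])@np.array([(at[1]-c['cx'])/c['fx'],(at[0]-c['cy'])/c['fy'],1])
    e=np.array(c['eye']); return e+d*(z-e[2])/d[2]
def proj(c,p):
    q=np.array(c['rotation']).T@(np.array(p)-c['eye']); return [c['cy']+c['fy']*q[1]/q[2],c['cx']+c['fx']*q[0]/q[2]]
E
python3 - <<'E'
from h import *
np.set_printoptions(precision=3,suppress=True)
print(observe()); 
try: print(grip_point_offset)
except Exception as e: print(e)
Z=dict(vent_pad_top=.118,lid_handle=.193,seat=.13,lid=.13,steamer=0,cup_mid=.0465,cup_mat=0,trivet=0,jug=0,foil_a=0,jar=0,bottle=0)
ims=[]
for n in ['top','scene']:
    c=cam(n); print(n,np.array(c['eye']),c['fx'])
    cv2.imwrite(f'pics/{n}0.png',c['img']) 
    for k,z in Z.items():
        for d in place_of(n,k)[:3]: print(k,round(d['conf'],2),np.array(d['at']),ray(c,d['at'],z)[:2])
E
```

```text
pics
{'time': 0.0, 'qpos': array([ 1.165,  0.343,  1.525,  0.   ,  1.275, -0.146]), 'qvel': array([-0.001,  0.   , -0.   ,  0.001,  0.001, -0.   ]), 'joint_efforts': array([  0.   , -43.124, -24.423,   0.072,   0.056,  -0.   ]), 'tool_pos': array([0.135, 0.507, 0.226]), 'tool_rot': array([-3.14 , -0.   ,  2.882]), 'contact_force': array([-0.167, -0.351,  0.204]), 'torque': array([0.04, 0.03, 0.03]), 'opening': 0.09197044381699304}
0.0188
top [0.355 0.004 1.246] 346.57108189118327Traceback (most recent call last):
  File "<stdin>", line 12, in <module>
  File "h.py", line 12, in ray
    e=np.array(c['eye']); return e+d*(z-e[2])/d[2]
                                              ~^^^
IndexError: invalid index to scalar variable.
```

```bash
sed -i "s/^    return c/    if np.shape(c['rotation'])==(3,): c['rotation']=R.from_euler('xyz',c['rotation']).as_matrix()\n    return c/" h.py
python3 - <<'E'
from h import *
np.set_printoptions(precision=3,suppress=True)
Z=dict(vent_pad_top=.118,lid_handle=.193,seat=.13,lid=.13,steamer=0,cup_mid=.0465,cup_mat=0,trivet=0,jug=0,foil_a=0,jar=0,bottle=0)
for n in ['top','scene']:
    c=cam(n); print(n,np.array(c['eye']),c['rotation'])
    cv2.imwrite(f'pics/{n}0.png',c['img']) 
    for k,z in Z.items():
        for d in place_of(n,k)[:3]: print(k,round(d['conf'],2),np.array(d['at']),ray(c,d['at'],z)[:2])
E
```

```text
top [0.355 0.004 1.246] [[-0.029 -0.983  0.181]
 [-1.     0.031  0.006]
 [-0.011 -0.18  -0.984]]
vent_pad_top 0.77 [184.8 310.1] [ 0.592 -0.179]
lid_handle 0.78 [175.  251.6] [0.613 0.013]
lid_handle 0.29 [237.6 161.2] [0.427 0.293]
lid 0.86 [177.2 249. ] [0.621 0.023]
cup_mid 0.81 [195.6 360. ] [ 0.563 -0.363]
cup_mid 0.7 [241.8 403.2] [ 0.398 -0.497]
cup_mid 0.68 [184.  309.2] [ 0.61  -0.188]
cup_mat 0.63 [232.6 361.3] [ 0.436 -0.371]
trivet 0.56 [237.1 163.3] [0.441 0.338]
jug 0.6 [235.5 160.1] [0.448 0.35 ]
foil_a 0.64 [258.  194.2] [0.364 0.227]
foil_a 0.63 [248.3 325. ] [ 0.385 -0.238]
jar 0.6 [196.8 393.2] [ 0.562 -0.497]
bottle 0.95 [198.  119.7] [0.589 0.501]
scene [1.025 0.907 0.959] [[-0.89   0.278 -0.362]
 [ 0.456  0.571 -0.682]
 [ 0.017 -0.772 -0.635]]
vent_pad_top 0.54 [164.1 224.7] [ 0.603 -0.18 ]
lid_handle 0.73 [178.3 243.7] [0.615 0.022]
seat 0.55 [142.5 238.2] [ 0.497 -0.284]
lid 0.87 [191.  246.1] [0.604 0.019]
lid 0.55 [150.6 243.1] [ 0.504 -0.219]
steamer 0.98 [219.9 246. ] [0.612 0.032]
cup_mid 0.8 [143.2 241. ] [ 0.434 -0.392]
cup_mid 0.48 [131.  242.7] [ 0.38  -0.489]
cup_mid 0.46 [152.4 216.3] [ 0.566 -0.371]
cup_mat 0.61 [151.  242.2] [ 0.428 -0.394]
trivet 0.67 [262.7 331.9] [0.441 0.342]
trivet 0.59 [297.4 271.9] [0.685 0.369]
jug 0.86 [261.6 331.9] [0.438 0.338]
foil_a 0.8 [234.3 330.5] [0.369 0.234]
foil_a 0.74 [167.7 270.3] [ 0.371 -0.219]
foil_a 0.5 [148.5 208. ] [ 0.566 -0.485]
jar 0.81 [145.6 210.5] [ 0.546 -0.503]
bottle 0.75 [231.9 329.6] [0.365 0.222]
bottle 0.57 [321.2 319.8] [0.599 0.5  ]
```

View pics/top0.png

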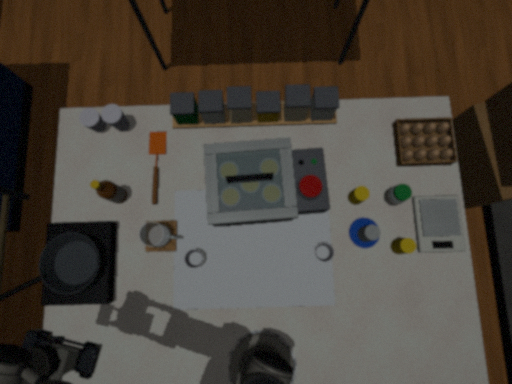

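View pics/scene0.png

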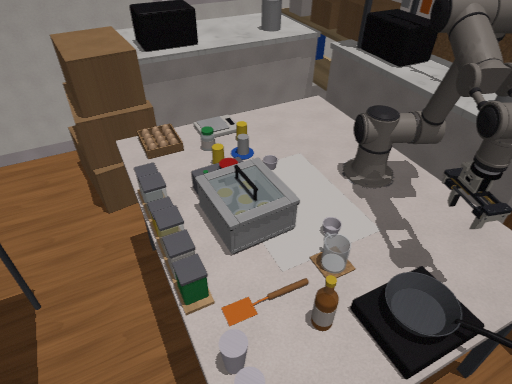

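The top view shows the steamer's centre near (250,178), the red pad at (184,310), and the blue mat with the steel cup at (232,366). There are yellow look-alikes at (194,360) and (244,406). I'll swing the arm along an arc at the present radius towards the cup.

```bash
python3 -m inch '[[[0,0,-45,0],[-30,-2,-45,0.057],[-60,-3.4,0,0.114],[-60,-3.4,0,0.114],[-60,-3.4,0,0.114],[-60,-3.4,0,0.114],[-60,-3.4,0,0.114],[-60,-3.4,0,0.114],[-60,-3.4,0,0.114],[-60,-3.4,0,0.114]]]' -1 20
python3 -m inch '[[[-60,-3.4,0,0.114],[-60,-3.4,0,0.114],[-60,-3.4,0,0.114],[-60,-3.4,0,0.114],[-60,-3.4,0,0.114],[-60,-3.4,0,0.114],[-60,-3.4,0,0.114],[-60,-3.4,0,0.114],[-30,-2,0,0.114],[0,0,0,0]]]'
python3 - <<'E'
from h import *
np.set_printoptions(precision=3,suppress=True)
s=observe(); print(s['tool_pos'],s['tool_rot'],s['qpos'])
c=cam('wrist'); cv2.imwrite('pics/w1.png',c['img'])
print(c['eye'],c['rotation'])
for k,z in dict(cup_mid=.0465,cup_mat=0,vent_pad_top=.118).items():
    for d in place_of('wrist',k)[:4]: print(k,round(d['conf'],2),np.array(d['at']),ray(c,d['at'],z)[:2])
E
```

```text
time: 2.65
tool_pos: [0.497, 0.1718, 0.3166]
tool_rot: [3.141, -0.0, 1.909]
contact_force: [1.4, 0.2, -0.0]
opening: 0.0917
time: 3.9
tool_pos: [0.4243, -0.3137, 0.3165]
tool_rot: [-3.141, 0.0, 0.883]
contact_force: [0.1, -0.1, -0.4]
opening: 0.0915
[ 0.424 -0.314  0.317] [-3.141  0.     0.883] [-0.782  0.294  1.346 -0.     1.502 -0.094]
[ 0.475 -0.252  0.474] [[ 0.773 -0.607 -0.187]
 [-0.635 -0.738 -0.227]
 [-0.     0.294 -0.956]]
cup_mid 0.9 [189.5 288.5] [ 0.431 -0.386]
cup_mid 0.79 [256.6 308.7] [ 0.386 -0.498]
cup_mat 0.61 [176.4 287.9] [ 0.44  -0.381]
```

View pics/w1.png

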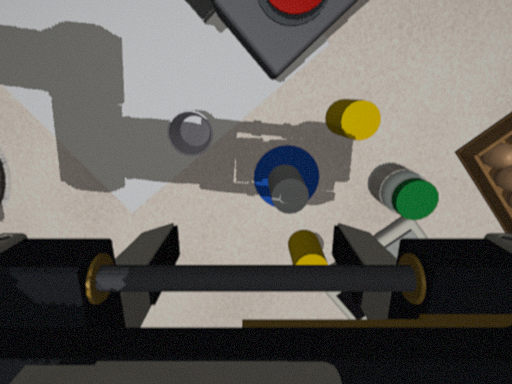

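The wrist view shows the steel cup on the blue mat, with its top face at about (196,290). The yellow ones are at (118,358) and (250,305). The mat and jaw line are clear, so I'll refine the position and compute the move.

```bash
cat >> h.py <<'E'
def plan(p,yaw=None):
    s=observe(); r=R.from_euler('xyz',s['tool_rot']).as_matrix()
    d=r.T@(np.array(p)-s['tool_pos']); t=0 if yaw is None else (s['tool_rot'][2]-yaw+np.pi)%(2*np.pi)-np.pi
    print('shift mm',np.round(d*1000,1),'turn',round(t,3))
E
python3 - <<'E'
from h import *
np.set_printoptions(precision=3,suppress=True)
c=cam('wrist'); im=c['img']
hsv=cv2.cvtColor(im,cv2.COLOR_BGR2HSV)
m=cv2.inRange(hsv,(105,120,40),(130,255,255)); pts=cv2.findNonZero(m)
h=cv2.convexHull(pts); P=np.array([ray(c,(q[0][1],q[0][0]),.004)[:2] for q in h],np.float32)
print('mat',cv2.minEnclosingCircle(P), len(pts))
print('cup top',ray(c,(195.5,291),.089))
for z in (.089,0.047): print(proj(c,[.433,-.389,z]))
plan([.433,-.389,.16],.925)
E
```

```text
mat ((0.43614286184310913, -0.3799961507320404), 0.05376780778169632) 1767
cup top [ 0.435 -0.379  0.089]
[np.float64(201.87728668488387), np.float64(294.07553791268464)]
[np.float64(192.78451575120147), np.float64(290.6028980371625)]
shift mm [-56.3  54.3 156.8] turn -0.036
```

```bash
python3 -m inch '[[[-17,17,52,-0.036],[-17,17,52,0],[-17,17,53,0],[0,0,0,0],[0,0,0,0]]]'
python3 - <<'E'
from h import *
np.set_printoptions(precision=3,suppress=True)
s=observe(); print(s['tool_pos'],s['tool_rot'])
c=cam('wrist'); cv2.imwrite('pics/w2.png',c['img'])
for k,z in dict(cup_mid=.0465,cup_mat=0).items():
    for d in place_of('wrist',k)[:4]: print(k,round(d['conf'],2),np.array(d['at']),ray(c,d['at'],z)[:2])
print(proj(c,[.434,-.383,.089]))
E
```

```text
time: 4.78
tool_pos: [0.4356, -0.3832, 0.1613]
tool_rot: [3.14, -0.0, 0.924]
contact_force: [-0.5, -0.1, 1.4]
opening: 0.0918
[ 0.436 -0.383  0.161] [ 3.14  -0.     0.924]
[np.float64(201.15162944236891), np.float64(253.31185087636413)]
```

View pics/w2.png

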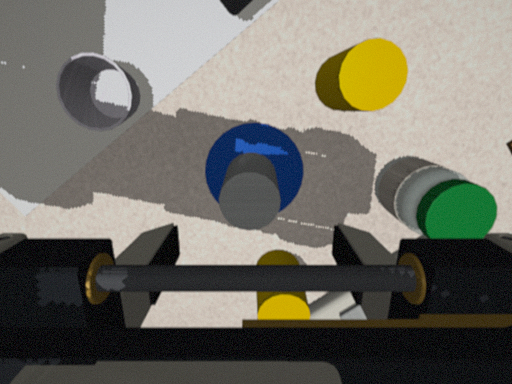

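The cup top sits at (201,249), about 4 mm left of the jaws' midline. I'll correct that, go down and grip.

```bash
python3 -m inch '[[[-1,-4,30,0],[0,0,40,0],[0,0,35,0],[0,0,20,0],[0,0,0,0],[0,0,0,0]]]'
python3 -m inch '[[[0,0,0,0],[0,0,0,0],[0,0,0,0],[0,0,0,0],[0,0,0,0],[0,0,0,0],[0,0,0,0],[0,0,0,0]]]' 1 30
python3 -c "
from h import *
s=observe();print(s['tool_pos'],s['opening'],s['contact_force'])
c=cam('top');print([(d['at'],ray(c,d['at'],.118)) for d in place_of('top','vent_pad_top')])
h=cv2.cvtColor(c['img'],cv2.COLOR_BGR2HSV);m=cv2.inRange(h,(0,120,50),(8,255,255))|cv2.inRange(h,(172,120,50),(180,255,255));n,l,st,ce=cv2.connectedComponentsWithStats(m);i=1+st[1:,4].argmax();print(st[i],ray(c,ce[i][::-1],.116))
"
```

```text
time: 5.68
tool_pos: [0.4317, -0.3827, 0.0366]
tool_rot: [3.139, 0.001, 0.923]
contact_force: [0.1, 0.7, -0.5]
opening: 0.092
time: 6.68
tool_pos: [0.4307, -0.382, 0.0347]
tool_rot: [-3.141, -0.0, 0.923]
contact_force: [-1.0, 0.3, 0.7]
opening: 0.0526
[ 0.43069732 -0.38202892  0.03470373] 0.05263811239879929 [-1.01089846  0.31805481  0.74165769]
[([185.2, 310.9], array([ 0.59024145, -0.18182392,  0.118     ]))]
[299 175  23  23 417] [ 0.58859172 -0.17951856  0.116     ]
```

```bash
python3 -m inch '[[[0,0,-30,0],[0,0,-60,0],[0,0,-60,0],[0,0,-60,0],[51,1,-5,0],[51,1,0,0],[51,1,0,0],[51,1,0,0],[53,1,0,0]]]'
python3 -m inch '[[[0,0,0,-0.16],[0,0,0,-0.16],[0,0,0,-0.16],[0,0,0,-0.165],[0,0,0,0],[0,0,0,0],[0,0,0,0]]]'
python3 - <<'E'
from h import *
np.set_printoptions(precision=3,suppress=True)
s=observe(); print(s['tool_pos'],s['tool_rot'],s['opening'],s['contact_force'])
c=cam('wrist'); cv2.imwrite('pics/w3.png',c['img'])
for k,z in dict(vent_pad_top=.118,lid_handle=.193,lid=.13).items():
    for d in place_of('wrist',k)[:4]: print(k,round(d['conf'],2),np.array(d['at']),ray(c,d['at'],z)[:2])
E
```

```text
time: 7.9
tool_pos: [0.5906, -0.1788, 0.2492]
tool_rot: [-3.141, 0.0, 0.923]
contact_force: [0.3, -0.2, -0.6]
opening: 0.0525
time: 8.78
tool_pos: [0.5898, -0.1802, 0.2496]
tool_rot: [-3.142, -0.0, 1.566]
contact_force: [0.0, 0.2, -0.9]
opening: 0.0524
[ 0.59 -0.18  0.25] [-3.142 -0.     1.566] 0.052380492636284484 [ 0.026  0.23  -0.854]
vent_pad_top 0.72 [183.9 253.3] [ 0.588 -0.183]
```

View pics/w3.png

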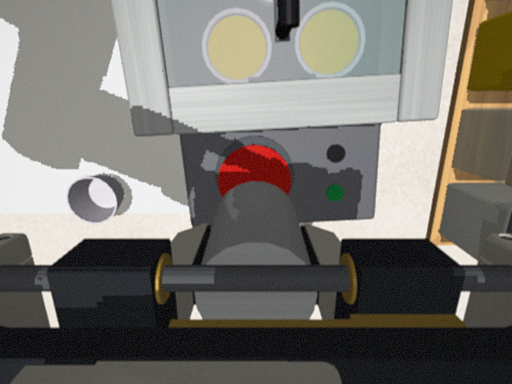

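The pad is straight below the cup: the red disc spans columns 219–291 and the network puts it at (0.588,-0.183). I'll go down and press in small steps.

```bash
python3 -m inch '[[[-2,-1,45,0],[0,0,35,0],[0,0,10,0],[0,0,5,0],[0,0,5,0],[0,0,0,0]]]' - 35
python3 -m inch '[[[0,0,3,0],[0,0,3,0],[0,0,3,0],[0,0,1,0],[0,0,0,0],[0,0,0,0]]]'; python3 -c "from h import *;s=observe();print(s['qpos'],s['opening'])"
```

```text
time: 9.72
tool_pos: [0.5892, -0.1823, 0.1504]
tool_rot: [3.14, 0.0, 1.568]
contact_force: [-0.1, -0.2, -2.0]
opening: 0.0527
time: 10.48
tool_pos: [0.5894, -0.1824, 0.1406]
tool_rot: [3.14, 0.001, 1.568]
contact_force: [0.3, -0.1, 5.9]
opening: 0.0523
[-4.24346139e-01  5.81654350e-01  1.37871144e+00  1.12206257e-04
  1.17913772e+00 -4.21354081e-01] 0.052291349331205876
```

```bash
python3 -m inch '[[[0,0,1,0],[0,0,1,0],[0,0,1,0],[0,0,0,0],[0,0,0,0]]]'
```

```text
time: 11.1
tool_pos: [0.5894, -0.1825, 0.1386]
tool_rot: [3.139, 0.001, 1.568]
contact_force: [-1.7, -0.1, 11.9]
opening: 0.0522
```

```bash
python3 -m inch '[[[0,0,1,0],[0,0,1,0],[0,0,0,0],[0,0,0,0],[0,0,0,0],[0,0,0,0],[0,0,0,0],[0,0,0,0],[0,0,0,0],[0,0,0,0]]]'
python3 -m inch '[[[0,0,0,0],[0,0,0,0],[0,0,0,0],[0,0,0,0]]]'
python3 -c "
from h import *
c=cam('scene');cv2.imwrite('pics/s2.png',cv2.resize(c['img'][90:250,140:340],None,fx=4,fy=4)[:600])"
```

```text
time: 12.35
tool_pos: [0.5895, -0.1825, 0.1385]
tool_rot: [3.138, 0.002, 1.568]
contact_force: [-6.0, 2.3, 22.6]
opening: 0.0527
time: 12.85
tool_pos: [0.5895, -0.1825, 0.1385]
tool_rot: [3.138, 0.002, 1.568]
contact_force: [-5.7, 2.0, 22.3]
opening: 0.0525
```

View pics/s2.png

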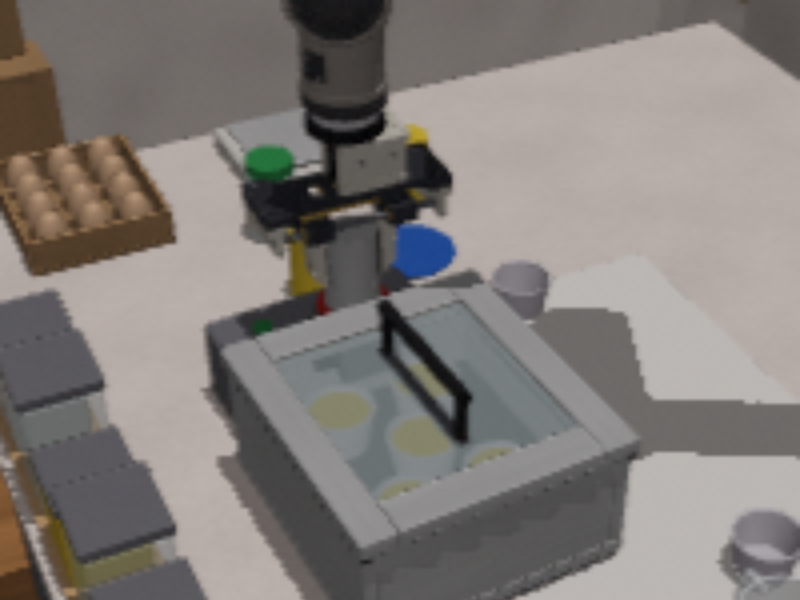

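The force rose about 11 N with almost no travel, so the pad is on its stop and has been held for over 1 s. The picture shows the cup upright on the pad at (300,350) and the lid shut. I'll go back up and over to the mat.

```bash
python3 -m inch '[[[0,0,-6,0],[0,0,-10,0],[0,0,-45,0],[0,0,-50,0],[0,0,0,0.16],[0,0,0,0.16],[0,0,0,0.16],[0,0,0,0.165],[0,0,0,0],[0,0,0,0]]]'
python3 -m inch '[[[-51,-1,0,0],[-51,-1,0,0],[-51,-1,0,0],[-51,-1,0,0],[-50,-1,0,0],[0,0,0,0],[0,0,0,0],[0,0,0,0]]]'
python3 -c "from h import *;plan([.434,-.381,.038],.923);print(observe()['opening'])"
```

```text
time: 14.15
tool_pos: [0.5886, -0.1821, 0.2452]
tool_rot: [-3.14, 0.0, 0.926]
contact_force: [-0.2, -0.2, -0.3]
opening: 0.0527
time: 15.15
tool_pos: [0.4323, -0.3807, 0.2457]
tool_rot: [-3.141, -0.0, 0.925]
contact_force: [-0.7, 0.6, -1.0]
opening: 0.0524
shift mm [  0.6   1.6 207.7] turn 0.002
0.052428690588858406
```

```bash
python3 -m inch '[[[0.5,1.5,50,0],[0,0,50,0],[0,0,50,0],[0,0,35,0],[0,0,15,0],[0,0,7,0],[0,0,0,0],[0,0,0,0]]]'
python3 -m inch '[[[0,0,1.5,0],[0,0,1,0],[0,0,0,0],[0,0,0,0]]]'
```

```text
time: 16.15
tool_pos: [0.4337, -0.3828, 0.04]
tool_rot: [3.139, 0.0, 0.923]
contact_force: [0.8, 0.7, -1.4]
opening: 0.0526
time: 16.65
tool_pos: [0.433, -0.3822, 0.0362]
tool_rot: [3.142, -0.0, 0.923]
contact_force: [0.6, -0.4, -0.3]
opening: 0.0525
```

```bash
python3 -m inch '[[[0,0,1,0],[0,0,0.5,0],[0,0,0,0],[0,0,0,0]]]'
```

```text
time: 17.15
tool_pos: [0.433, -0.3821, 0.0347]
tool_rot: [-3.141, -0.0, 0.923]
contact_force: [0.0, 0.9, 0.6]
opening: 0.0527
```

```bash
python3 -m inch '[[[0,0,0,0],[0,0,0,0],[0,0,0,0],[0,0,0,0],[0,0,0,0],[0,0,0,0]]]' -1 20
python3 -m inch '[[[0,0,-15,0],[0,0,-50,0],[0,0,-60,0],[0,0,-60,0],[0,0,-60,0],[0,0,-20,0],[0,0,0,0],[0,0,0,0],[0,0,0,0]]]'
python3 - <<'E'
from h import *
np.set_printoptions(precision=3,suppress=True)
s=observe(); print(s['time'],s['tool_pos'],s['tool_rot'],s['opening'])
for n in ('wrist','scene','top'):
  c=cam(n)
  if n=='wrist': cv2.imwrite('pics/w4.png',c['img'])
  for k,z in dict(cup_mid=.0465,cup_mat=0,lid_handle=.193,lid=.13,steamer=0).items():
    for d in place_of(n,k)[:3]: print(n,k,round(d['conf'],2),np.array(d['at']),ray(c,d['at'],z)[:2])
E
```

```text
time: 17.9
tool_pos: [0.4331, -0.3822, 0.0347]
tool_rot: [3.142, -0.0, 0.923]
contact_force: [0.3, 0.5, 0.4]
opening: 0.0916
time: 19.02
tool_pos: [0.4326, -0.3817, 0.2981]
tool_rot: [-3.139, -0.001, 0.923]
contact_force: [0.3, 0.3, 0.6]
opening: 0.0916
19.025 [ 0.433 -0.382  0.298] [-3.139 -0.001  0.923] 0.0916338218655357
wrist cup_mid 0.96 [158.8 256.9] [ 0.434 -0.382]
wrist cup_mid 0.63 [ 85.4 323.2] [ 0.563 -0.357]
wrist cup_mid 0.62 [233.8 276. ] [ 0.387 -0.493]
wrist cup_mat 0.87 [150.6 256.2] [ 0.436 -0.379]
wrist lid 0.71 [ 97.4 157.3] [ 0.399 -0.253]
scene cup_mid 0.5 [143.3 240.4] [ 0.437 -0.393]
scene cup_mid 0.49 [132.4 240.9] [ 0.394 -0.481]
scene cup_mid 0.45 [151.7 216.5] [ 0.563 -0.376]
scene cup_mat 0.7 [149.7 243.2] [ 0.419 -0.402]
scene lid_handle 0.98 [175.5 242. ] [0.613 0.005]
scene lid 0.91 [192.  244.5] [0.612 0.022]
scene lid 0.46 [296.6 269.9] [0.735 0.437]
scene lid 0.27 [321.2 320.5] [0.655 0.556]
scene steamer 0.82 [220.2 247.1] [0.609 0.035]
scene steamer 0.47 [145.8 210. ] [ 0.549 -0.502]
top cup_mid 0.88 [234.8 367.7] [ 0.425 -0.378]
top cup_mid 0.56 [195.1 362.8] [ 0.564 -0.373]
top lid_handle 0.83 [176.6 247.8] [0.608 0.025]
top lid 0.69 [178.4 249.2] [0.617 0.022]
top steamer 0.54 [254.2 194.5] [0.378 0.226]
```

View pics/w4.png

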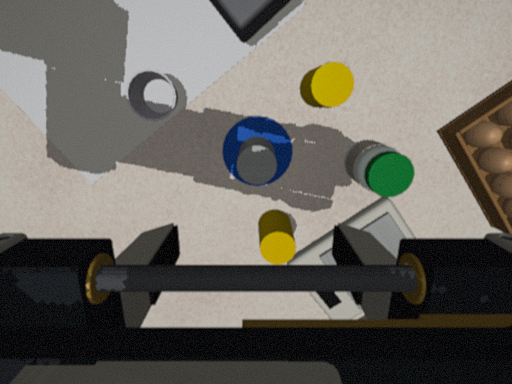

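The cup is let go and stands on the mat at (160,257): cup at (0.434,-0.382), mat at (0.436,-0.379). On to the handle.

```bash
python3 -m inch '[[[0,0,-5,-0.172],[0,0,-5,-0.172],[0,0,-5,-0.172],[0,0,-5,-0.171],[46,27,0,0],[46,27,0,0],[46,27,0,0],[46,27,0,0],[46,27,0,0],[46,27,0,0]]]'
python3 -m inch '[[[46,27,0,0],[0,0,0,0],[0,0,0,0],[0,0,0,0]]]'
python3 - <<'E'
from h import *
np.set_printoptions(precision=3,suppress=True)
s=observe(); print(s['time'],s['tool_pos'],s['tool_rot'],s['opening'])
c=cam('wrist')
cv2.imwrite('pics/w5.png',c['img'])
for k,z in dict(lid_handle=.193,lid=.13).items():
    for d in place_of('wrist',k)[:3]: print(k,round(d['conf'],2),np.array(d['at']),ray(c,d['at'],z)[:2])
m=cv2.inRange(c['img'],(0,0,0),(45,45,45)); m[225:]=0
n,l,st,ce=cv2.connectedComponentsWithStats(m)
for i in range(1,n):
    if st[i,4]>300: print(st[i],ce[i],cv2.minAreaRect(cv2.findNonZero((l==i).astype('uint8'))))
E
```

```text
time: 21.18
tool_pos: [0.5848, -0.0985, 0.3198]
tool_rot: [3.141, 0.0, 1.61]
contact_force: [0.4, 0.4, -0.4]
opening: 0.0918
time: 21.68
tool_pos: [0.6089, -0.0543, 0.3199]
tool_rot: [3.142, 0.0, 1.608]
contact_force: [0.4, -0.1, -0.8]
opening: 0.0918
21.675 [ 0.609 -0.054  0.32 ] [3.142 0.    1.608] 0.09179541017573703
lid_handle 0.96 [104.5 254.2] [0.605 0.021]
lid 0.69 [102.8 256.3] [0.607 0.022]
[ 250   14   15  170 1994] [257.898  99.12 ] ((257.0, 98.5), (169.0, 14.0), 90.0)
[479  43  27  82 415] [492.082  82.157] ((492.0174560546875, 83.24772644042969), (5.94238805770874, 84.42378997802734), 14.40002155303955)
```

View pics/w5.png

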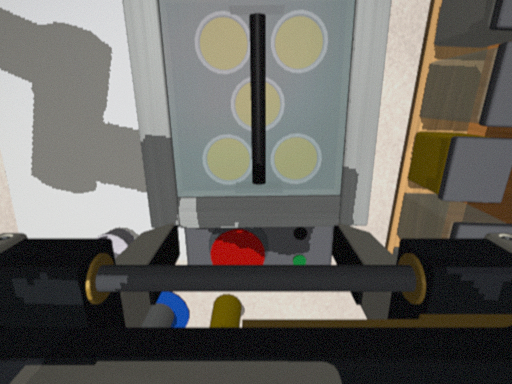

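Run:
```python
from h import *
np.set_printoptions(precision=4,suppress=True)
c=cam('wrist'); a=ray(c,(15,257.5),.195);b=ray(c,(183,259.5),.195)
m=(a+b)/2; d=a-b; th=np.arctan2(-d[0],d[1]); print(a,b,m,np.linalg.norm(d),th)
plan([m[0],m[1],.24],np.pi/2+th)
```

```text
[0.6054 0.0948 0.195 ] [ 0.6132 -0.0541  0.195 ] [0.6093 0.0204 0.195 ] 0.14909686364392868 0.0524655436702321
shift mm [74.3  3.  79.9] turn -0.015
```

The bar runs from (14,257) to (184,260) and measures 149 mm (150 expected), with its middle at (0.609, 0.020) and the steamer's yaw at 0.05. I'll go over it, down and grip.

```bash
python3 -m inch '[[[37,1.5,20,-0.015],[37,1.5,40,0],[0,0,20,0],[0,0,0,0],[0,0,0,0]]]'
python3 -m inch '[[[0,0,25,0],[0,0,25,0],[0,0,16,0],[0,0,0,0],[0,0,0,0]]]'
python3 -c "
from h import *
plan([.6093,.0204,.174],np.pi/2+.052)
c=cam('wrist');cv2.imwrite('pics/w6.png',c['img'])"
```

```text
time: 22.5
tool_pos: [0.6095, 0.0203, 0.241]
tool_rot: [3.14, 0.0, 1.624]
contact_force: [0.0, -0.2, -0.5]
opening: 0.0921
time: 23.12
tool_pos: [0.6097, 0.0208, 0.175]
tool_rot: [3.139, 0.0, 1.625]
contact_force: [-0.3, -0.4, 0.6]
opening: 0.0917
shift mm [-0.4 -0.4  1. ] turn 0.002
```

View pics/w6.png

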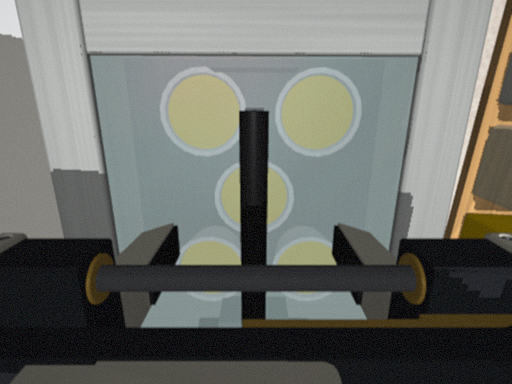

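The bar lies midway between the open fingers (column 254 against the midline at 255). Closing now.

```bash
python3 -m inch '[[[0,0,1,0],[0,0,0,0],[0,0,0,0],[0,0,0,0],[0,0,0,0],[0,0,0,0],[0,0,0,0],[0,0,0,0],[0,0,0,0],[0,0,0,0]]]' 1 55
python3 -m inch '[[[0,0,-1,0],[0,0,-1,0],[0,0,0,0],[0,0,0,0]]]'
```

```text
time: 24.42
tool_pos: [0.6088, 0.021, 0.1727]
tool_rot: [-3.141, -0.0, 1.625]
contact_force: [-0.4, 0.1, 0.2]
opening: 0.0127
time: 24.92
tool_pos: [0.6082, 0.0211, 0.1734]
tool_rot: [-3.139, -0.001, 1.625]
contact_force: [0.7, -0.0, -14.0]
opening: 0.0124
```

```bash
python3 -m inch '[[[0,0,-1,0],[0,0,-1,0],[0,0,-1,0],[0,0,0,0],[0,0,0,0]]]'
```

```text
time: 25.55
tool_pos: [0.609, 0.021, 0.1782]
tool_rot: [3.141, 0.0, 1.625]
contact_force: [-0.5, -0.0, -9.5]
opening: 0.0126
```

```bash
python3 -m inch '[[[0,0,-3,0],[0,0,-4,0],[0,0,-5,0],[0,0,-6,0],[0,0,-5,0],[0,0,-4,0],[0,0,0,0],[0,0,0,0],[0,0,0,0],[0,0,0,0]]]'
python3 - <<'E'
from h import *
np.set_printoptions(precision=3,suppress=True)
s=observe(); print(s['time'],s['tool_pos'],s['contact_force'],s['torque'],s['qvel'])
c=cam('scene')
cv2.imwrite('pics/s3.png',cv2.resize(c['img'][100:275,140:340],None,fx=3.4,fy=3.4))
for n in('scene','top'):
  c=cam(n)
  for k,z in dict(cup_mid=.0465,cup_mat=0).items():
    for d in place_of(n,k)[:1]: print(n,k,round(d['conf'],2),ray(c,d['at'],z)[:2])
E
```

```text
time: 26.8
tool_pos: [0.6088, 0.021, 0.2045]
tool_rot: [-3.141, -0.0, 1.625]
contact_force: [0.0, -0.4, -5.3]
opening: 0.0127
26.8 [0.609 0.021 0.205] [ 0.049 -0.445 -5.266] [-0.102  0.006  0.007] [ 0.001 -0.001 -0.     0.001  0.     0.001]
scene cup_mid 0.63 [ 0.563 -0.363]
top cup_mid 0.74 [ 0.388 -0.491]
top cup_mat 0.56 [ 0.435 -0.382]
```

View pics/s3.png

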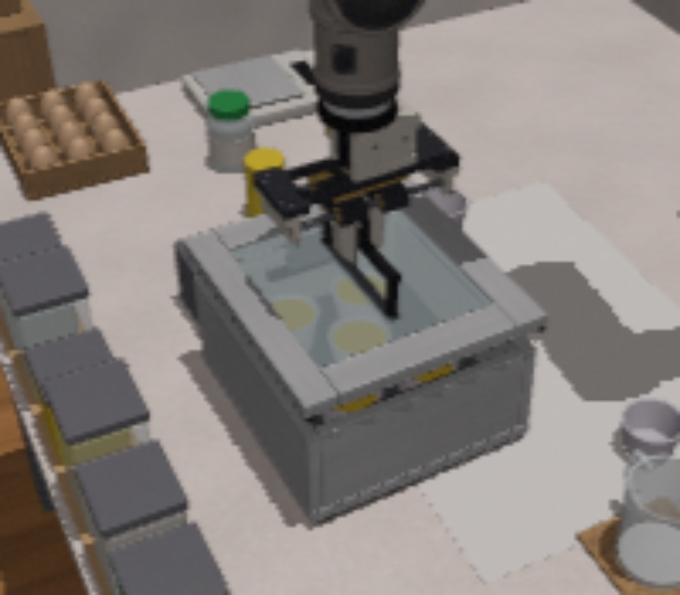

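The lid is up about 32 mm, level over the tub with a clear gap under it, and the wrist carries only its weight. Handing in.

```bash
python3 -c "
from cell import *
print(hand_in())"
```

```text
the job is handed in; nothing more can be done
None
```

I pressed the vent pad with the cup, put the cup back on its blue mat, and broke the lid free. I handed in at about 27 s while still holding the lid by its handle; no verdict comes back.

- **Vent pad:** I pressed with about 23 N. Over the last 2 mm of commanded travel the force rose about 11 N and the tool moved only 0.1 mm, so the pad was on its stop. I held it there for over 1 s.
- **Cup:** after I let go, the wrist camera put the cup at (0.434, -0.382) and the mat at (0.436, -0.379), about 4 mm apart. The picture showed it standing mouth down.
- **Lid:** I measured about 14 N as the pull built up. After the seal let go, the handle grip stood about 32 mm higher than when shut. The last picture shows the lid level with a clear gap, the arm still, and the wrist reading about 5 N, which is roughly the lid's weight.

**Not confirmed:**
- At the end the networks reported only the yellow look-alikes for the cup, because the gripper hid it in the scene view. Its final position rests on the earlier wrist picture and on the arm not going near it since.
- I did not look at the pad after releasing it; I took it to have sprung back.

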